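# Purge the air line and hold the test gauge on the airbrush outlet

## Task

Blow the moisture out of the airbrush line: pull the purge lever's crossbar towards you through its full stroke, then ease it slowly all the way back to rest without letting it fly back. Then take the push-on test gauge, press its mouth squarely onto the tilted nipple of the outlet block until it snaps fully home, and finish while still gripping the gauge and holding it there, pressed down against the sleeve's spring. Do not knock over or push about the paint, figurines and other things on the bench.

Things in the scene. Friction and masses are not known exactly. Their poses are not given: they have to be found in the camera images.
- trap: moisture trap screwed to the bench: 100 x 90 base plate, grey cheeks up to 90 above the bench that carry the purge lever. Origin: centre of its underside. x = away from the operator's side, y along the lever's pivot, z up. Carried by it: lever. It may stand left or right, turned up to 0.5 rad.
- lever_pivot (a point): pivot of the purge lever, 78 mm above the bench over the trap's origin; axes as the trap's; the lever turns about its y
- lever_bar (a point): middle of the lever's steel crossbar: a round bar 14 mm dia, 110 mm long along y, fixed like a T on top of a 10 mm dia shaft, 120 mm from the pivot (z of this point runs along the shaft, away from the pivot). Each half of the bar is free for 45 mm beside the shaft.
- purge_lever (a joint): lever angle in rad: 0 at rest, leaning 0.45 from upright to the trap's +x (away from the robot); grows as the bar is pulled to the trap's -x (towards the robot), up to its stop at 0.9, leaning 0.45 to -x. A spring (3.5 N at the bar at rest, 9 N at full stroke) drives it back; let go, it flies back at many rad/s.
- outlet: air outlet block screwed to the bench: 100 x 90 base plate, aluminium block 50 high with a short upright brass plug at its back and the tilted nipple at its front (-x, robot side). Origin: centre of its underside, z up. It may stand left or right, turned up to 0.5 rad.
- nipple: brass nipple fixed on the outlet. z = its axis, leaning 0.44 rad (25 deg) from upright to the outlet's -x (to the robot); y = outlet's y. Origin: foot of the stem, at x -12, z 65 mm in the outlet's frame. Stem 15 mm dia; nose tapers from 25 mm up to 7 mm dia at 34 mm. A sprung sleeve, 32 dia, rings the stem, top at 14 mm at rest. Two sprung snap balls stick out of the stem's sides at 15 mm.
- nipple_tip (a point): tip of the nipple's nose, 34 mm up the nipple's axis; axes as the nipple's
- nipple_seat (a point): point on the nipple's axis, 5 mm from its origin, where the centre of the gauge's mouth comes to lie when the gauge is fully home; axes as the nipple's
- sleeve (a joint): travel in m of the sprung sleeve, pushed down the nipple's axis by the gauge's rim: 0 at rest, 0.010 at its hard stop; 0.007 to 0.010 is fully home. Spring: 4 N at first, 12 N at the stop. Snap balls add some 6 N until the gauge's lip passes them at about 0.004, then draw it on. They do not hold it: let go, the gauge is pushed off again.
- gauge: loose push-on test gauge: round metal barrel, 34 mm dia, 85 tall, about 0.25 kg, standing mouth down on the bench, small white dial on its upper end. Origin: centre of the mouth's rim; z towards the dial. Hold it by the solid steel part, 32 to 85 mm from the mouth. Bore: 24 dia for 3 mm, then a lip of 19 dia to 5 mm, then a chamber of 26 dia to 32 mm.
- gauge_mouth (a point): centre of the gauge's mouth rim (same as the gauge's origin)
- paint_pot: bystander, loose: closed plastic paint pot, 56 dia, 62 tall (mm). Origin: centre of its underside.
- jar_a: bystander, loose: small closed paint jar, 36 dia, 44 tall (mm). Origin: centre of its underside.
- jar_b: bystander, loose: small closed paint jar, 36 dia, 44 tall (mm). Origin: centre of its underside.
- figure_a: bystander, loose: fired clay figurine, 44 dia, 79 tall (mm). Origin: centre of its underside.
- figure_b: bystander, loose: fired clay figurine, 44 dia, 79 tall (mm). Origin: centre of its underside.
- tape_roll: bystander, loose: roll of masking tape lying flat, 90 outside dia, 25 tall (mm). Origin: centre of its underside.
- thinner: bystander, loose: white plastic bottle, 48 dia, 110 tall (mm). Origin: centre of its underside.
Things that resemble listed ones, but are neither listed nor needed, are in the scene too. Of the things that look like the outlet, the middle-sized one is meant.

How it is judged:
By the outcome, as a careful person would: the job done as asked, in the order asked, and still so for the second after the job is handed in, while the arm keeps its last pose, push and grip.
It also fails if it takes over 58 s, if anything falls off the work surface, if the arm or the gripper's body presses on something with over 40 N, if the wrist force passes 120 N, or if a joint passes its speed limit or range.

## Robot

A 6-joint arm with a two-finger parallel gripper is mounted at the origin on the work surface. World frame = base frame: x ahead of the robot, y to its left, z up, the work surface at z = 0. Lengths are in m, angles in rad, forces in N, time in s.
With the tool pointing down it reaches from about 0.375 to 0.975 m from the base axis. Payload 3.8 kg.
Tool frame: the origin (TCP) lies midway between the tips of the shut fingers; the grasp point (between the pads) lies 19 mm behind it; z points along the fingers, y is the line along which they close (so a half turn about z gives the same grasp; the last joint's range is limited). The gripper opens to 85 mm and grips with 20 to 120 N. Pads are 22 mm wide; open, the fingers measure 114 mm over their backs; the gripper's body (76 mm by 85 mm) begins 54 mm behind the grasp point. The pads swing forward as they close: fully open they stand 13 mm farther back than shut.
Start: joints at [-1.209, 0.264, 1.604, -0, 1.274, -0.037], TCP at [0.262, -0.622, 0.231] pointing down, gripper open.
Joint ranges: [-2.63, 2.63], [-0.94, 2.18], [0.31, 2.57], [-1.31, 4.45], [0, 2.66], [-2.55, 2.55]. Speed limits (rad/s): [2.57, 2.57, 3.14, 3.14, 3.14, 3.14].

## Interface

Orientations are given as a rotation vector (axis times angle).
In Python, from workcell import sensors, viewer, job gives the robot as it stands.
- The arm moves only by the shell command python3 -m inch 'ROWS' [FORCE]. ROWS is JSON, one flat list of numbers, 7 for each row, row after row: the shift along the tool's x, y, z in mm, then the turn, a rotation vector about the tool's x, y, z in degrees, then the finger opening in mm, from 0 to 85.4. A call has exactly 8 rows; each row shifts and turns the commanded pose from where the row before left it, along the tool's axes as they then stand; what a row does not reach is not made up. A row lasts 1/10 s, in which the tool goes at most 50 mm and 8.59 degrees, less where a joint would pass 70% of its speed; a pose out of reach is approached as far as the arm can. A call is refused whole if a number of a shift passes 50 or a number of a turn 8.59, either way. A call with a gripper value outside its range is refused whole. The fingers move at their own pace and stop on an object; FORCE is the grip in N (left out, the last holds). Time passes only in rows, so rows that do not move let the fingers close, or fill a call up. It gives the time, the measured TCP pose, the force, the opening and the grip force at its end, in the units of the state.
- sensors.read_state(): the state, without advancing time (a new reading comes with each control period).
- viewer.read_camera(name): name is "side" or "top"; returns the picture (420x560x3 uint8, red, green, blue); there is no depth.
- viewer.camera_params(name): a dict with "K" (3x3 intrinsics, pixels), "world_to_cam" (4x4, takes a point from world to camera coordinates). Camera axes: x right, y down, z forward; pixel columns grow to the right and rows downward; lengths in m; the calibration is good to about 2 mm. A picture is of the moment at which its call begins. camera_params takes no time and is no camera call.
- job.finish_job(): hands the job in; it is judged then, once.
The state is a dict: "time": time; "q": joint angles; "joint_vel": joint speeds; "joint_torque": joint torques, N m; "tool_pos": TCP position; "tcp_rot": TCP orientation; "wrist_force": force on the tool from outside, world axes, zero at the start; "torque": the same for the moment, N m; "width": opening from 0.0 (shut) to 1.0 (fully open); "grip_force": force on a finger pad.
Only numpy, scipy, OpenCV 4.12 (cv2) and the standard library are available. Lean on these libraries where they do the work, as an engineer would, in place of code of your own. Each camera call takes 0.05 s, during which the arm holds its last target. There are 200 camera calls.

## Working session

There is one attempt and no reset: what is moved stays moved. The work goes in short steps, Python scripts to look and compute and a shell command to move; the robot and the scene stay as the last step left them, time stands still between calls to the robot, and variables do not carry over. Pictures are saved under pics/ and viewed, at most 10 in all, crops included, and the job is handed in when it is done.

```bash
mkdir -p pics; ls; python3 - <<'E'
from workcell import sensors, viewer
import cv2,numpy as np
for n in("side","top"):
    im=viewer.read_camera(n); cv2.imwrite(f"pics/{n}0.png",cv2.resize(im[:,:,::-1],(800,600),interpolation=cv2.INTER_CUBIC)); np.save(f"pics/{n}0.npy",im)
    p=viewer.camera_params(n); print(n,np.round(p["K"],1).tolist(),np.round(p["world_to_cam"],3).tolist())
s=sensors.read_state();print(s)
E
```

```text
pics
side [[457.5, 0.0, 283.1], [0.0, 457.5, 211.1], [0.0, 0.0, 1.0]] [[0.72, -0.694, -0.023, -0.376], [-0.365, -0.351, -0.862, 0.311], [0.59, 0.629, -0.506, 0.927], [0.0, 0.0, 0.0, 1.0]]
top [[538.5, 0.0, 278.4], [0.0, 538.5, 221.4], [0.0, 0.0, 1.0]] [[-0.013, -1.0, -0.003, 0.005], [-0.986, 0.013, -0.164, 0.512], [0.164, 0.0, -0.986, 1.629], [0.0, 0.0, 0.0, 1.0]]
{'time': 0.1, 'q': array([-1.20890009e+00,  2.64714254e-01,  1.60527854e+00, -2.80332184e-05,
        1.27369973e+00, -3.69313003e-02]), 'joint_vel': array([ 0.00136048, -0.00126426, -0.00205382, -0.00099443, -0.00121847,
        0.00027874]), 'joint_torque': array([ 3.73553266e-04, -5.16707110e+01, -3.68590307e+01, -8.11646942e-05,
        6.30837225e-03,  1.11137015e-05]), 'tool_pos': array([ 0.26185719, -0.62139906,  0.23003977]), 'tcp_rot': array([-3.07730581e+00, -6.21936045e-01,  5.74747689e-04]), 'wrist_force': array([-0.43117393,  0.31101828,  0.68909454]), 'torque': array([-0.00703217, -0.00209382,  0.01434646]), 'grip_force': 0.0, 'width': 0.9993263885883523}
```

View pics/side0.png

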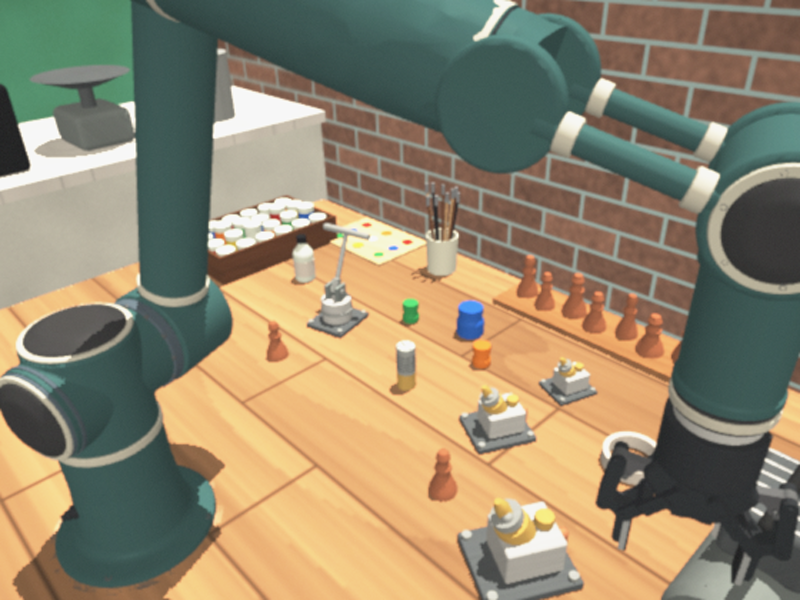

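View pics/top0.png

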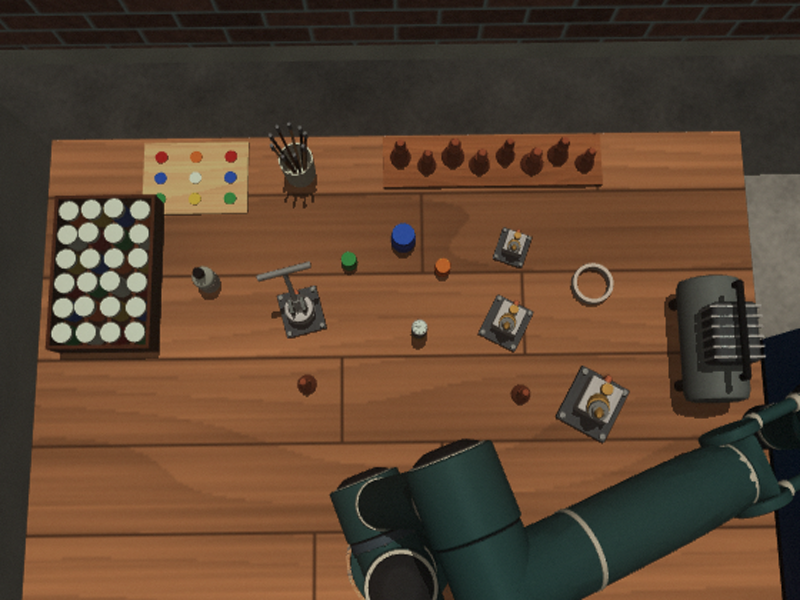

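Side picture: trap at (338,310), gauge at (405,365) and outlet-like blocks at (525,540), (500,412) and (570,378). Top picture: trap at (298,305), gauge at (419,328) and blocks at (593,403) large, (505,322) middle and (513,245) small. The jars (green, orange) and the thinner bottle look a bit like the gauge, but only (419,328) has the metal barrel with a white dial. I choose the middle block at (505,322). Next is a close crop to check it.

```bash
python3 - <<'E'
import numpy as np,cv2
t=np.load("pics/top0.npy");s=np.load("pics/side0.npy")
def c(im,u,v,w,h,W,H):
    m=im[v:v+h,u:u+w,::-1]; k=W//w
    m=cv2.resize(m,None,fx=k,fy=k,interpolation=cv2.INTER_CUBIC)
    for i in range(0,w,10):
        cv2.putText(m,str(u+i),(i*k,8),0,.3,(0,255,255),1); cv2.line(m,(i*k,10),(i*k,14),(0,255,255),1)
    for i in range(10,h,10):
        cv2.putText(m,str(v+i),(0,i*k+3),0,.3,(0,255,255),1)
    return m
# crop 50x37 *8 =400x296
a=[c(t,178,180,50,37,400,0),c(t,330,203,50,45,400,0)[:296+64]]
b=[c(s,212,150,50,86,400,0)[:600],c(s,320,268,57,49,400,0)]
A=np.hstack([c(t,178,180,50,60,400,0),c(t,330,200,50,60,400,0)])
B=np.hstack([c(s,212,155,50,75,400,0),c(s,322,265,50,75,400,0)])
cv2.imwrite("pics/cA.png",A);cv2.imwrite("pics/cB.png",B)
E
```

```text
(no output)
```

View pics/cA.png

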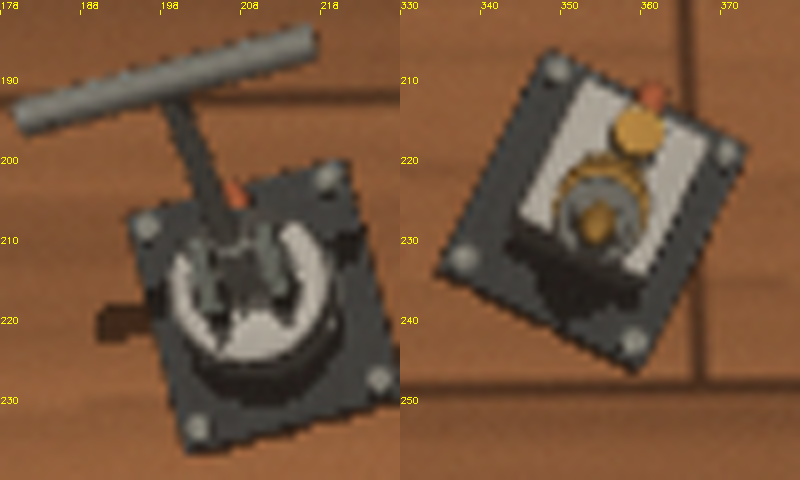

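View pics/cB.png

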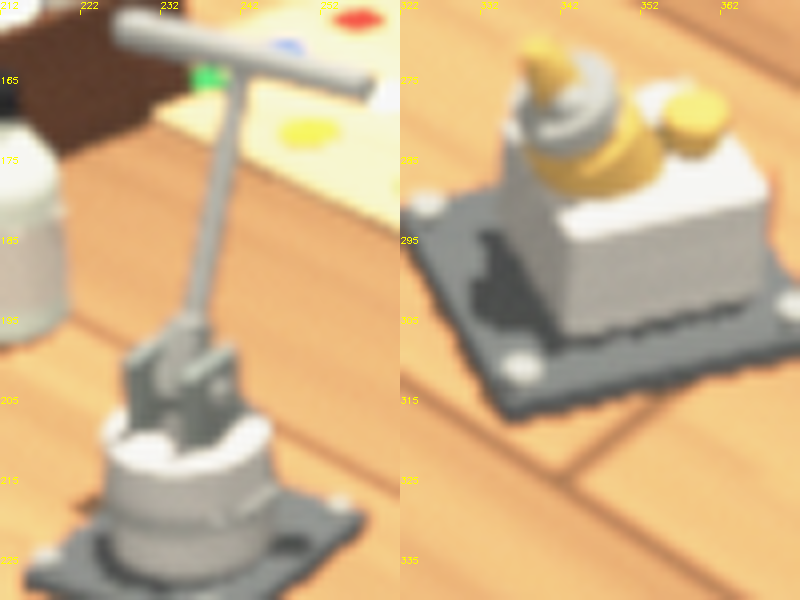

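Crop A (top) shows the chosen block as the middle-sized one, with its nipple tip near (354.3,226) and plate corners near (348,205.6), (373,218), (359.3,246.4) and (333.7,233.6). Trap bar ends are near (179.8,194.3) and (216.5,184.8). Crop B (side) has bar ends near (226.3,158) and (257.8,165.6), and the nipple tip near (339.1,269.8).

```bash
cat > h.py <<'E'
import numpy as np,cv2
from scipy.optimize import least_squares as LS
from scipy.spatial.transform import Rotation as R
from workcell import sensors,viewer
P={n:viewer.camera_params(n) for n in("side","top")}
def proj(n,X):
    p=P[n];X=np.atleast_2d(X);c=X@np.array(p["world_to_cam"])[:3,:3].T+np.array(p["world_to_cam"])[:3,3]
    q=c@np.array(p["K"]).T;return q[:,:2]/q[:,2:]
def T(x,y,yaw,L):
    L=np.atleast_2d(L);c,s=np.cos(yaw),np.sin(yaw)
    return np.c_[x+c*L[:,0]-s*L[:,1],y+s*L[:,0]+c*L[:,1],L[:,2]]
def ray(n,uv,z):  # point on ray at height z
    p=P[n];W=np.array(p["world_to_cam"]);d=W[:3,:3].T@np.linalg.solve(np.array(p["K"]),[*uv,1]);o=-W[:3,:3].T@W[:3,3]
    return o+d*(z-o[2])/d[2]
def tri(us,ut):
    return LS(lambda X:np.r_[proj("side",X)[0]-us,proj("top",X)[0]-ut],[.6,0,.1])
E
python3 - <<'E'
from h import *
def cr(lst,u0,v0,off=0): return np.array([[u0+(a-off+.5)/8-.5,v0+(b+.5)/8-.5] for a,b in lst])
zp=.008
# outlet
oc=cr([(548,48),(748,148),(638,375),(433,272)],330,200,400); otip=cr([(598,208)],330,200,400); stip=cr([(533,45)],322,265,400)
sc=cr([(515,415)],322,265,400)
oL=lambda h:np.array([[.05,.045,h],[.05,-.045,h],[-.05,-.045,h],[-.05,.045,h]])
nz=np.array([-np.sin(.44),0,np.cos(.44)]);tip=np.array([-.012,0,.065])+.034*nz
f=lambda v:np.r_[(proj("top",T(*v[:3],oL(v[3])))-oc).ravel(),(proj("top",T(*v[:3],tip))-otip).ravel(),(proj("side",T(*v[:3],tip))-stip).ravel(),(v[3]-.008)*300]
o=LS(f,[.6,-.2,-.4,.008]);print("outlet",o.x,np.round(o.fun,2))
print("scale check plate width", [np.linalg.norm(ray("top",oc[i],.008)-ray("top",oc[(i+1)%4],.008)).round(4) for i in range(4)])
tc=cr([(127,213),(347,158),(187,455)],178,180); be=cr([(18,116),(313,42)],178,180); bs=cr([(122,28),(368,88)],212,155)
b=.12*np.array([np.sin(.45),0,np.cos(.45)])+[0,0,.078]; bl=np.array([b+[0,.055,0],b-[0,.055,0]])
tL=lambda h:np.array([[.05,.045,h],[.05,-.045,h],[-.05,.045,h]])
f=lambda v:np.r_[(proj("top",T(*v[:3],tL(v[3])))-tc).ravel(),(proj("top",T(*v[:3],bl))-be).ravel(),(proj("side",T(*v[:3],bl))-bs).ravel(),(v[3]-.008)*300]
t=LS(f,[.6,.3,.3,.008]);print("trap",t.x,np.round(t.fun,2)); print("bar mid rest",T(*t.x[:3],b))
for i in 0,1: print("bar end tri",tri(bs[i],be[i]).x)
k=tri(stip[0],otip[0]);print("tip tri",k.x,"model",T(*o.x[:3],tip))
# gauge dial
A={}
for n,(u,v) in dict(top=(293,229),side=(283,240)).items():
    im=np.load(f"pics/{n}0.npy").astype(int)[v-14:v+15,u-14:u+15]; m=(im.min(2)>(150 if n=="top" else 205));ys,xs=np.nonzero(m);A[n]=(xs.mean()+u-14,ys.mean()+v-14);print(n,A[n],m.sum(),im.min(2).max())
g=tri(A["side"],A["top"]);print("gauge",g.x,np.round(g.fun,2),ray("top",A["top"],.085))
for nm,uv,z in [("jarg",(349,260),.044),("jaro",(442,266),.044),("pot",(403,236),.062),("figL",(307,383),.06),("figR",(521,394),.06),("thin",(203,273),.11),("tape",(592,284),.025),("big",(598,390),.08),("small",(514,243),.05)]:
    print(nm,ray("top",np.array(uv)*.7,z)[:2].round(3))
E
```

```text
outlet [ 0.50241711 -0.23921847 -0.49489994  0.00680575] [-0.31 -0.55  0.11 -0.16 -0.06 -0.77 -0.01 -1.01 -0.76  2.73  0.71  0.49
 -0.36]
scale check plate width [np.float64(0.0882), np.float64(0.1014), np.float64(0.0897), np.float64(0.1017)]
trap [0.5324126  0.21322382 0.24976777 0.00762596] [-0.28  0.24 -0.38 -0.09 -0.35  0.03 -0.15  0.59  0.31  0.06  0.49  0.03
  0.63  0.15 -0.11]
bar mid rest [[0.58298882 0.22612554 0.18605365]]
bar end tri [0.5698065  0.27977668 0.18621224]
bar end tri [0.59615797 0.17405297 0.18641765]
tip tri [ 0.48307684 -0.22535871  0.09506584] model [[ 0.47911257 -0.22664105  0.09576156]]
top (np.float64(293.69565217391306), np.float64(228.6304347826087)) 46 175
side (np.float64(283.5822784810127), np.float64(241.59493670886076)) 79 247
gauge [ 0.48132082 -0.04724169  0.08784594] [ 0.13 -0.02 -0.09  0.13] [ 0.48213415 -0.04761111  0.085     ]
jarg [0.639 0.104]
jaro [ 0.622 -0.1  ]
pot [ 0.686 -0.016]
figL [0.368 0.192]
figR [ 0.339 -0.26 ]
thin [0.599 0.407]
tape [ 0.581 -0.432]
big [ 0.344 -0.418]
small [ 0.67  -0.259]
```

```bash
cat >> h.py <<'E'
def down(phi,tilt=0,az=0): # tool x at heading phi, pointing down, then tilted so that tool z leans 'tilt' towards heading az
    M=R.from_rotvec([-tilt*-np.sin(az)*1,-tilt*np.cos(az),0]) if tilt else R.identity()
    return M*R.from_matrix(np.array([[np.cos(phi),np.sin(phi),0],[np.sin(phi),-np.cos(phi),0],[0,0,-1]]).T.reshape(3,3).T)
def plan(wps,op,p=None,r=None):  # wps: list of (pos,R,nrows); prints rows
    s=sensors.read_state();p=np.array(s["tool_pos"]) if p is None else p;r=R.from_rotvec(s["tcp_rot"]) if r is None else r
    out=[]
    for P1,R1,n in wps:
        for i in range(n):
            k=n-i; d=np.round(r.inv().apply((P1-p)/k)*1e3,1); w=np.round(np.degrees((r.inv()*R1).as_rotvec())/k,1)
            p=p+r.apply(d/1e3); r=r*R.from_rotvec(np.radians(w)); out.append([*d,*w,op])
    for i in range(0,len(out),8): print(",  ".join(",".join(f"{v:g}" for v in (np.array(o)+0.0)) for o in out[i:i+8]),"\n")
    return p,r
TRAP=(.5324,.2132,.2498)
def bar(q,y=-.028): a=.45-q; return T(*TRAP,[.12*np.sin(a),y,.078+.12*np.cos(a)])[0]
E
python3 - <<'E'
from h import *
print(down(np.radians(22.9)).as_rotvec(), sensors.read_state()["tcp_rot"])
print(down(.3,.44,1.).apply([0,0,1]), "want", np.sin(.44)*np.cos(1),np.sin(.44)*np.sin(1))
Rt=down(TRAP[2]+np.pi/2); b=bar(0); print(b)
plan([(np.array([.45,-.2,.26]),R.from_rotvec(sensors.read_state()["tcp_rot"])*R.from_rotvec([0,0,-.8]),12),(np.array([b[0],b[1],.245]),Rt,12)],50)
E
```

```text
[3.07906966 0.62364608 0.        ] [-3.07730581e+00 -6.21936045e-01  5.74747689e-04]
[ 0.23013608  0.3584157  -0.90475166] want 0.23013607513540155 0.3584157011376353
[0.58989769 0.19897242 0.18605365]
28.1,-26.3,-2.4,0,0,-3.8,50,  29.8,-24.4,-2.4,0,0,-3.8,50,  31.3,-22.3,-2.4,0,0,-3.8,50,  32.7,-20.2,-2.5,0,0,-3.8,50,  34,-18,-2.4,0,0,-3.8,50,  35.1,-15.7,-2.5,0,0,-3.8,50,  36.1,-13.3,-2.4,0,0,-3.8,50,  36.9,-10.9,-2.5,0,0,-3.8,50 

37.5,-8.5,-2.4,0,0,-3.9,50,  38,-5.9,-2.5,0,0,-3.8,50,  38.3,-3.3,-2.4,0,0,-3.9,50,  38.4,-0.8,-2.5,0,0,-3.8,50,  35.2,-1.2,1.3,0,0,-3,50,  35.2,0.6,1.3,0,0,-3,50,  35.2,2.4,1.3,0,0,-3,50,  35,4.3,1.3,0,0,-3,50 

34.7,6.1,1.3,0,0,-3,50,  34.3,7.9,1.3,0,0,-3,50,  33.9,9.7,1.3,0,0,-2.9,50,  33.3,11.4,1.3,0,0,-3,50,  32.7,13.1,1.3,0,0,-2.9,50,  32,14.8,1.3,0,0,-3,50,  31.2,16.4,1.3,0,-0.1,-2.9,50,  30.3,18,1.3,0,0,-3,50
```

```bash
python3 -m inch '[28,-26,-2.5,0,0,-3.8,50, 30,-24,-2.5,0,0,-3.8,50, 31,-22,-2.5,0,0,-3.8,50, 33,-20,-2.5,0,0,-3.8,50, 34,-18,-2.5,0,0,-3.8,50, 35,-16,-2.5,0,0,-3.8,50, 36,-13,-2.5,0,0,-3.8,50, 37,-11,-2.5,0,0,-3.8,50]' 100
python3 -m inch '[37.5,-8.5,-2.5,0,0,-3.8,50, 38,-6,-2.5,0,0,-3.8,50, 38,-3,-2.5,0,0,-3.8,50, 38,-1,-2.5,0,0,-3.8,50, 35,-1,1,0,0,-3,50, 35,0.5,1,0,0,-3,50, 35,2.5,1,0,0,-3,50, 35,4,1,0,0,-3,50]'
python3 -m inch '[34.5,6,1,0,0,-3,50, 34,8,1,0,0,-3,50, 34,10,1,0,0,-3,50, 33,11,1,0,0,-3,50, 33,13,1,0,0,-3,50, 32,15,1,0,0,-3,50, 31,16,1,0,0,-3,50, 30,18,1,0,0,-3,50]'
python3 - <<'E'
from h import *
Rt=down(TRAP[2]+np.pi/2); b=bar(0)
plan([(np.array([b[0],b[1],.245]),Rt,2),(np.array([b[0],b[1],.162]),Rt,6)],50)
E
```

```text
time: 0.9
tool_pos: [0.3882, -0.3403, 0.2509]
tcp_rot: [-2.806, -1.411, 0.0]
wrist_force: [0.3, -0.1, 0.1]
width: 0.594
grip_force: 0.0
time: 1.7
tool_pos: [0.4974, -0.0685, 0.2569]
tcp_rot: [-2.396, -2.031, 0.001]
wrist_force: [1.0, -0.5, 0.9]
width: 0.585
grip_force: 0.0
time: 2.5
tool_pos: [0.5906, 0.1962, 0.2486]
tcp_rot: [-1.921, -2.485, 0.001]
wrist_force: [0.5, -0.2, 0.6]
width: 0.583
grip_force: 0.0
1.4,0,1.8,0,0,0.1,50,  1.4,0,1.8,-0.1,0,0.2,50,  0,0,13.8,0,0,0,50,  0,0,13.8,0,0,0,50,  0,0,13.8,0,0,0,50,  0,0,13.9,0,0,0,50,  0,0,13.8,0,0,0,50,  0.1,-0.1,13.9,0,0,0,50
```

```bash
python3 -m inch '[1.5,0,2,0,0,0.1,50, 1,0,2,0,0,0.1,50, 0,0,14,0,0,0,50, 0,0,14,0,0,0,50, 0,0,14,0,0,0,50, 0,0,14,0,0,0,50, 0,0,14,0,0,0,50, 0,0,13,0,0,0,50]'
python3 -m inch '[0,0,0,0,0,0,24, 0,0,0,0,0,0,24, 0,0,0,0,0,0,24, 0,0,0,0,0,0,24, 0,0,0,0,0,0,24, 0,0,0,0,0,0,24, 0,0,0,0,0,0,24, 0,0,0,0,0,0,24]'
python3 - <<'E'
from h import *
im=viewer.read_camera("side")[120:240,170:330,::-1];cv2.imwrite("pics/l1.png",cv2.resize(im,None,fx=5,fy=5,interpolation=cv2.INTER_CUBIC))
Rt=down(TRAP[2]+np.pi/2); ax=np.array([np.cos(TRAP[2]),np.sin(TRAP[2]),0])
off=-.005*ax-[0,0,.024]
w=[(bar(q)+off,Rt,1) for q in np.linspace(0,.9,33)[1:]]
p,r=plan(w,24)
E
```

```text
time: 3.3
tool_pos: [0.5898, 0.1969, 0.1606]
tcp_rot: [-1.929, -2.479, 0.001]
wrist_force: [-0.8, 0.0, -0.5]
width: 0.587
grip_force: 0.0
time: 4.1
tool_pos: [0.5902, 0.1973, 0.1624]
tcp_rot: [1.929, 2.48, 0.0]
wrist_force: [0.4, -0.4, -0.1]
width: 0.285
grip_force: 0.0
1.6,-7.9,-1.2,0,0,-0.1,24,  0.1,-3.1,-1.3,0,0,0,24,  0,-3.1,-1.2,0,0,0,24,  0,-3.2,-1.2,0,0,0,24,  0,-3.2,-1.1,0,0,0,24,  0,-3.2,-1,0,0,0,24,  0,-3.2,-0.9,0,0,0,24,  0,-3.3,-0.8,0,0,0,24 

0,-3.3,-0.7,0,0,0,24,  0,-3.3,-0.6,0,0,0,24,  0,-3.4,-0.5,0,0,0,24,  0,-3.3,-0.4,0,0,0,24,  0,-3.4,-0.4,0,0,0,24,  0,-3.3,-0.2,0,0,0,24,  0,-3.4,-0.1,0,0,0,24,  0,-3.4,-0.1,0,0,0,24 

0,-3.4,0.1,0,0,0,24,  0,-3.3,0.1,0,0,0,24,  0,-3.4,0.2,0,0,0,24,  0,-3.4,0.4,0,0,0,24,  0,-3.3,0.4,0,0,0,24,  0,-3.4,0.5,0,0,0,24,  0,-3.3,0.6,0,0,0,24,  0,-3.3,0.7,0,0,0,24 

0,-3.2,0.8,0,0,0,24,  0,-3.3,0.9,0,0,0,24,  0,-3.2,1,0,0,0,24,  0,-3.2,1.1,0,0,0,24,  0,-3.2,1.2,0,0,0,24,  0,-3.1,1.2,0,0,0,24,  0,-3.1,1.3,0,0,0,24,  0,-3.1,1.5,0,0,0,24
```

View pics/l1.png

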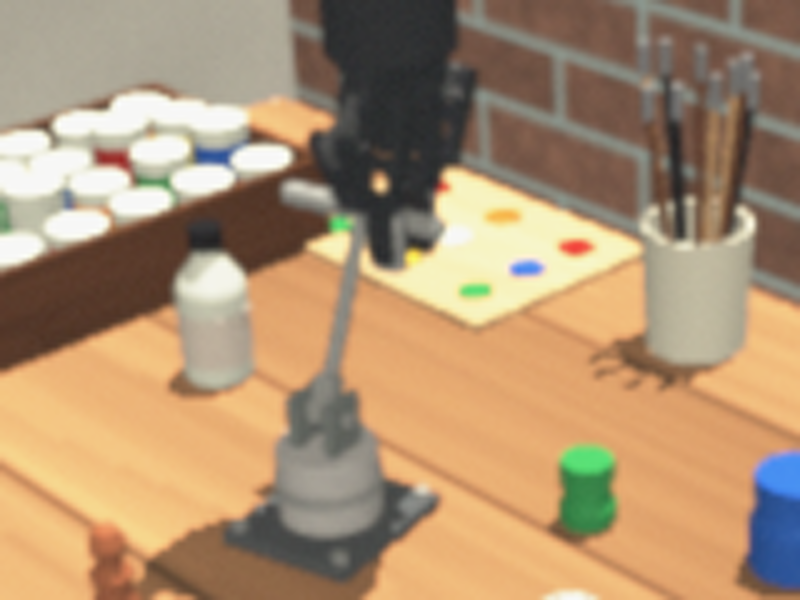

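The fingers (390,240) straddle the bar's right half next to the shaft (357,220). I pull now, in two stages.

```bash
python3 -m inch '[1.5,-4,-1,0,0,0,24, 0,-4,-1,0,0,0,24, 0,-4,-1.5,0,0,0,24, 0,-4.5,-1.5,0,0,0,24, 0,-4.5,-1.5,0,0,0,24, 0,-4.5,-1.2,0,0,0,24, 0,-4.5,-1,0,0,0,24, 0,-4.5,-0.8,0,0,0,24]'
python3 -m inch '[0,-3.3,-0.7,0,0,0,24, 0,-3.3,-0.6,0,0,0,24, 0,-3.4,-0.5,0,0,0,24, 0,-3.3,-0.4,0,0,0,24, 0,-3.4,-0.3,0,0,0,24, 0,-3.3,-0.2,0,0,0,24, 0,-3.4,-0.1,0,0,0,24, 0,-3.4,0,0,0,0,24]'
python3 -m inch '[0,-3.4,0,0,0,0,24, 0,-3.4,0,0,0,0,24, 0,-3.4,0.2,0,0,0,24, 0,-3.4,0.4,0,0,0,24, 0,-3.3,0.4,0,0,0,24, 0,-3.4,0.5,0,0,0,24, 0,-3.3,0.6,0,0,0,24, 0,-3.3,0.7,0,0,0,24]'
python3 -m inch '[0,-3,0.7,0,0,0,24, 0,-3,0.8,0,0,0,24, 0,-3,0.9,0,0,0,24, 0,-3,1,0,0,0,24, 0,-2,0.8,0,0,0,24, 0,-2,0.8,0,0,0,24, 0,-2,0.8,0,0,0,24, 0,0,0,0,0,0,24]'
python3 - <<'E'
from h import *
s=sensors.read_state();p=s["tool_pos"];d=p-np.array([*TRAP[:2],0]);c,sn=np.cos(TRAP[2]),np.sin(TRAP[2])
print("trap xyz",c*d[0]+sn*d[1],-sn*d[0]+c*d[1],p[2],"bar end x",-.0522,"width mm",s["width"]*85.4, s["wrist_force"])
E
```

```text
time: 4.95
tool_pos: [0.5593, 0.1904, 0.1743]
tcp_rot: [1.925, 2.475, 0.009]
wrist_force: [7.3, -0.6, 4.3]
width: 0.282
grip_force: 3.2
time: 5.75
tool_pos: [0.534, 0.184, 0.1776]
tcp_rot: [1.925, 2.475, 0.011]
wrist_force: [7.2, -0.8, 3.8]
width: 0.287
grip_force: 3.4
time: 6.55
tool_pos: [0.5083, 0.1776, 0.175]
tcp_rot: [1.924, 2.474, 0.012]
wrist_force: [7.5, 0.7, 4.6]
width: 0.281
grip_force: 3.5
time: 7.35
tool_pos: [0.4909, 0.1734, 0.1693]
tcp_rot: [1.925, 2.475, 0.013]
wrist_force: [7.0, 0.3, 4.6]
width: 0.283
grip_force: 3.6
trap xyz -0.050060899549226275 -0.02826389658393852 0.1693233193317843 bar end x -0.0522 width mm 24.135304802577863 [7.0403762  0.30568642 4.6458702 ]
```

```bash
python3 -m inch '[0,-1.5,0.7,0,0,0,24, 0,-1.5,0.7,0,0,0,24, 0,-1.5,0.6,0,0,0,24, 0,-1.5,0.6,0,0,0,24, 0,-1,0.4,0,0,0,24, 0,0,0,0,0,0,24, 0,0,0,0,0,0,24, 0,0,0,0,0,0,24]'
python3 -m inch '[0,-1,0.4,0,0,0,24, 0,-1,0.4,0,0,0,24, 0,0,0,0,0,0,24, 0,0,0,0,0,0,24, 0,0,0,0,0,0,24, 0,0,0,0,0,0,24, 0,0,0,0,0,0,24, 0,0,0,0,0,0,24]'
```

```text
time: 8.15
tool_pos: [0.4867, 0.1725, 0.1674]
tcp_rot: [1.923, 2.472, 0.02]
wrist_force: [12.0, 2.1, 4.7]
width: 0.278
grip_force: 6.2
time: 8.95
tool_pos: [0.4866, 0.1724, 0.1673]
tcp_rot: [1.921, 2.47, 0.025]
wrist_force: [16.7, 2.3, 2.9]
width: 0.279
grip_force: 8.2
```

The tool stalls while the force climbs from 7 N to 17 N, so the lever is on its stop. Now I plan the slow return.

```bash
python3 - <<'E'
from h import *
Rt=R.from_rotvec([1.929,2.48,0]); p0=sensors.read_state()["tool_pos"]; B=bar(.9)
w=[(bar(q)-B+p0,Rt,1) for q in np.linspace(.9,0,49)[1:]]
plan(w,24,p0,Rt)
E
```

```text
0,2,-1,0,0,0,24,  0,2.1,-0.9,0,0,0,24,  0,2.1,-0.9,0,0,0,24,  0,2,-0.8,0,0,0,24,  0,2.1,-0.8,0,0,0,24,  0,2.2,-0.8,0,0,0,24,  0,2.1,-0.7,0,0,0,24,  0,2.1,-0.7,0,0,0,24 

0,2.2,-0.6,0,0,0,24,  0,2.2,-0.6,0,0,0,24,  0,2.1,-0.6,0,0,0,24,  0,2.2,-0.5,0,0,0,24,  0,2.2,-0.5,0,0,0,24,  0,2.2,-0.4,0,0,0,24,  0,2.2,-0.4,0,0,0,24,  0,2.3,-0.4,0,0,0,24 

0,2.2,-0.3,0,0,0,24,  0,2.2,-0.3,0,0,0,24,  0,2.3,-0.2,0,0,0,24,  0.1,2.2,-0.2,0,0,0,24,  0,2.2,-0.2,0,0,0,24,  0,2.3,-0.1,0,0,0,24,  0,2.2,0,0,0,0,24,  0,2.3,-0.1,0,0,0,24 

0,2.2,0.1,0,0,0,24,  0,2.3,0,0,0,0,24,  0,2.2,0.1,0,0,0,24,  0,2.3,0.2,0,0,0,24,  0,2.2,0.2,0,0,0,24,  0,2.3,0.2,0,0,0,24,  0,2.2,0.3,0,0,0,24,  0,2.2,0.3,0,0,0,24 

0,2.2,0.3,0,0,0,24,  0,2.3,0.4,0,0,0,24,  0,2.2,0.5,0,0,0,24,  0,2.2,0.5,0,0,0,24,  0,2.2,0.5,0,0,0,24,  0,2.1,0.5,0,0,0,24,  0,2.2,0.7,0,0,0,24,  0,2.2,0.6,0,0,0,24 

0,2.1,0.7,0,0,0,24,  0,2.1,0.7,0,0,0,24,  0,2.1,0.8,0,0,0,24,  0,2.1,0.8,0,0,0,24,  0,2.1,0.8,0,0,0,24,  0,2.1,0.9,0,0,0,24,  0,2.1,0.9,0,0,0,24,  0,2,1,0,0,0,24
```

```bash
python3 -m inch '[0,2,-1,0,0,0,24, 0,2,-1,0,0,0,24, 0,2,-0.9,0,0,0,24, 0,2,-0.8,0,0,0,24, 0,2.1,-0.8,0,0,0,24, 0,2.1,-0.8,0,0,0,24, 0,2.1,-0.7,0,0,0,24, 0,2.1,-0.7,0,0,0,24]'
python3 -m inch '[0,2.2,-0.6,0,0,0,24, 0,2.2,-0.6,0,0,0,24, 0,2.2,-0.6,0,0,0,24, 0,2.2,-0.5,0,0,0,24, 0,2.2,-0.5,0,0,0,24, 0,2.2,-0.4,0,0,0,24, 0,2.2,-0.4,0,0,0,24, 0,2.2,-0.4,0,0,0,24]'
python3 -m inch '[0,2.2,-0.3,0,0,0,24, 0,2.2,-0.3,0,0,0,24, 0,2.2,-0.2,0,0,0,24, 0,2.2,-0.2,0,0,0,24, 0,2.2,-0.2,0,0,0,24, 0,2.2,-0.1,0,0,0,24, 0,2.2,0,0,0,0,24, 0,2.2,0,0,0,0,24]'
python3 -m inch '[0,2.2,0,0,0,0,24, 0,2.2,0,0,0,0,24, 0,2.2,0.1,0,0,0,24, 0,2.2,0.2,0,0,0,24, 0,2.2,0.2,0,0,0,24, 0,2.2,0.2,0,0,0,24, 0,2.2,0.3,0,0,0,24, 0,2.2,0.3,0,0,0,24]'
python3 -m inch '[0,2.2,0.3,0,0,0,24, 0,2.2,0.4,0,0,0,24, 0,2.2,0.5,0,0,0,24, 0,2.2,0.5,0,0,0,24, 0,2.2,0.5,0,0,0,24, 0,2.2,0.6,0,0,0,24, 0,2.2,0.7,0,0,0,24, 0,2.2,0.7,0,0,0,24]'
python3 -m inch '[0,2.1,0.7,0,0,0,24, 0,2.1,0.7,0,0,0,24, 0,2.1,0.8,0,0,0,24, 0,2.1,0.8,0,0,0,24, 0,2.1,0.8,0,0,0,24, 0,2.1,0.9,0,0,0,24, 0,2,0.9,0,0,0,24, 0,2,1,0,0,0,24]'
```

```text
time: 9.75
tool_pos: [0.498, 0.1754, 0.1717]
tcp_rot: [1.925, 2.475, 0.012]
wrist_force: [7.7, 0.4, 2.6]
width: 0.284
grip_force: 3.9
time: 10.55
tool_pos: [0.5145, 0.1797, 0.1754]
tcp_rot: [1.925, 2.476, 0.011]
wrist_force: [6.4, 0.7, 2.6]
width: 0.282
grip_force: 3.5
time: 11.35
tool_pos: [0.5313, 0.184, 0.1766]
tcp_rot: [1.926, 2.476, 0.01]
wrist_force: [6.0, 1.6, 3.1]
width: 0.281
grip_force: 3.2
time: 12.15
tool_pos: [0.5482, 0.1884, 0.1753]
tcp_rot: [1.926, 2.476, 0.01]
wrist_force: [5.8, 1.0, 2.9]
width: 0.279
grip_force: 3.0
time: 12.95
tool_pos: [0.5653, 0.1928, 0.1712]
tcp_rot: [1.926, 2.476, 0.01]
wrist_force: [6.0, 2.1, 3.2]
width: 0.283
grip_force: 3.0
time: 13.75
tool_pos: [0.5814, 0.197, 0.1647]
tcp_rot: [1.926, 2.476, 0.011]
wrist_force: [6.3, 1.9, 3.5]
width: 0.283
grip_force: 3.0
```

```bash
python3 -m inch '[0,1.5,0.7,0,0,0,24, 0,1.5,0.7,0,0,0,24, 0,1,0.5,0,0,0,24, 0,1,0.5,0,0,0,24, 0,1,0.4,0,0,0,24, 0,1,0.4,0,0,0,24, 0,1,0.4,0,0,0,24, 0,1,0.4,0,0,0,24]'
```

```text
time: 14.55
tool_pos: [0.588, 0.1985, 0.1592]
tcp_rot: [1.928, 2.479, 0.004]
wrist_force: [2.4, 1.4, 2.6]
width: 0.282
grip_force: 1.5
```

```bash
python3 -m inch '[0,1,0,0,0,0,24, 0,1,0,0,0,0,24, 0,1,0,0,0,0,24, 0,1,0,0,0,0,24, 0,1,0,0,0,0,24, 0,0,0,0,0,0,50, 0,0,0,0,0,0,50, 0,0,0,0,0,0,50]'
python3 - <<'E'
from h import *
print(sensors.read_state()["tool_pos"])
im=viewer.read_camera("side")[120:240,170:330];a=np.load("pics/side0.npy")[120:240,170:330]
c=np.vstack([cv2.resize(x[:60,:,::-1],None,fx=5,fy=5,interpolation=cv2.INTER_CUBIC) for x in (a,im)]);cv2.imwrite("pics/l2.png",c)
# gauge approach plan
o=np.array([.4821,-.0476]);yaw=-.495
Rt=down(yaw)
s=sensors.read_state();r0=R.from_rotvec(s["tcp_rot"])
print("needed turn about tool z deg",np.degrees((r0.inv()*Rt).as_rotvec()), "alt",np.degrees((r0.inv()*down(yaw+np.pi)).as_rotvec()),"q6",s["q"])
E
```

```text
time: 15.35
tool_pos: [0.5918, 0.1993, 0.158]
tcp_rot: [-1.929, -2.48, 0.0]
wrist_force: [-0.3, 0.2, 0.4]
width: 0.584
grip_force: 0.0
[0.59181676 0.19925411 0.15803551]
needed turn about tool z deg [-3.85508441e-03  6.67680162e-03  1.32610807e+02] alt [-5.43683313e-03 -3.13914533e-03 -4.73891929e+01] q6 [2.84885125e-01 2.23896020e-01 1.79238989e+00 1.71953406e-05
 1.12541208e+00 3.61788367e-02]
```

View pics/l2.png

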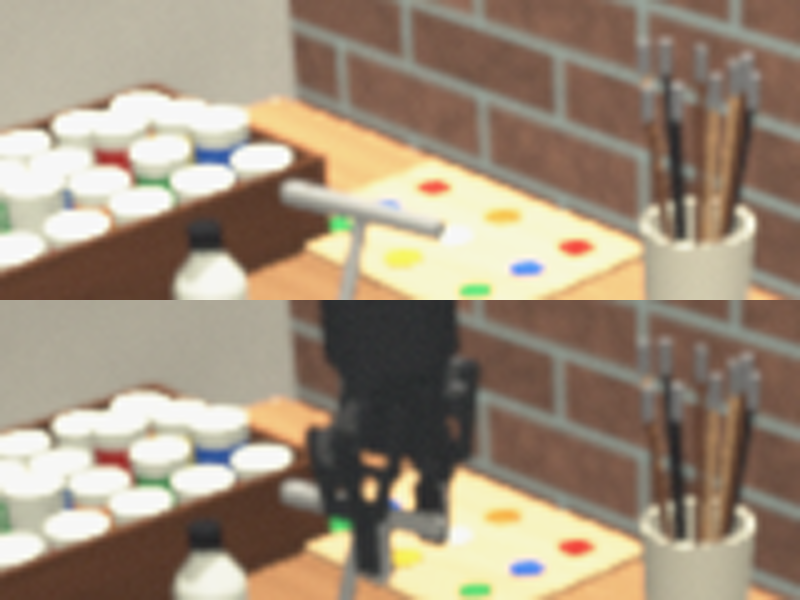

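Lever bar is back at its rest place: its left end is at (285,190) in both halves of the picture, and the wrist force is zero. Next is the gauge.

```bash
python3 - <<'E'
from h import *
p=sensors.read_state()["tool_pos"];r0=R.from_rotvec(sensors.read_state()["tcp_rot"]);yaw=-.495;Rt=down(yaw+np.pi/2);g=np.array([.4817,-.0474,0])
plan([(p+[0,0,.088],r0,3),(g+[0,0,.2],Rt,8),(g+[0,0,.12],Rt,4),(g+[0,0,.12],Rt,1)],75)
E
```

```text
0,0,-29.3,0,0,0,75,  0,0,-29.3,0,0,0,75,  0,0,-29.4,0,0,0,75,  -26.5,-20.9,5.8,0,0,5.3,75,  -28.3,-18.4,5.8,0,0,5.3,75,  -29.9,-15.7,5.7,0,0,5.3,75,  -31.2,-12.9,5.8,0,0,5.3,75,  -32.3,-9.9,5.7,0,0,5.4,75 

-33.1,-6.9,5.8,0,0,5.3,75,  -33.5,-3.8,5.7,0,0,5.4,75,  -33.8,-0.5,5.8,0,0,5.3,75,  0,0,20,0,0,0,75,  0,0,20,0,0,0,75,  0,0,20,0,0,0,75,  0,0,20,0,0,0,75,  0,0,0,0,0,0,75
```

```bash
python3 -m inch '[0,0,-29,0,0,0,50, 0,0,-29,0,0,0,50, 0,0,-30,0,0,0,50, -26.5,-21,6,0,0,5.3,75, -28,-18.5,6,0,0,5.3,75, -30,-15.5,6,0,0,5.3,75, -31,-13,6,0,0,5.3,75, -32.5,-10,6,0,0,5.4,75]'
python3 -m inch '[-33,-7,6,0,0,5.3,75, -33.5,-4,6,0,0,5.4,75, -34,-0.5,5,0,0,5.3,75, 0,0,20,0,0,0,75, 0,0,20,0,0,0,75, 0,0,20,0,0,0,75, 0,0,18,0,0,0,75, 0,0,0,0,0,0,75]'
python3 - <<'E'
from h import *
im=viewer.read_camera("side");np.save("pics/s3.npy",im)
yaw=-.495;Rt=down(yaw+np.pi/2);g=np.array([.4817,-.0474,0])
print(proj("side",g+[0,0,.085]),proj("side",g))
A=im.astype(int)[226:255,269:298];m=A.min(2)>205;ys,xs=np.nonzero(m);print(xs.mean()+269,ys.mean()+226,m.sum())
plan([(g+[0,0,.12],Rt,2),(g+[0,0,.040],Rt,6)],75)
E
```

```text
time: 16.2
tool_pos: [0.5222, 0.0443, 0.216]
tcp_rot: [2.451, 1.965, 0.001]
wrist_force: [0.7, -1.4, 0.7]
width: 0.883
grip_force: 0.0
time: 17.0
tool_pos: [0.4787, -0.047, 0.1185]
tcp_rot: [-2.695, -1.608, 0.007]
wrist_force: [-0.3, 0.1, 0.5]
width: 0.88
grip_force: 0.0
[[283.88874593 242.48157153]] [[284.60825826 269.73056012]]
283.0769230769231 239.92307692307693 26
0.3,0.8,0,-0.1,0,0,75,  0.3,0.9,0,-0.1,0.1,0,75,  0,0,13.3,0,0,0,75,  0,0,13.3,0,0,0,75,  0,0,13.4,0,0,0,75,  0,0,13.3,0,0,0,75,  -0.1,0,13.4,0,0,0,75,  0,-0.1,13.3,0,0,0,75
```

```bash
python3 -m inch '[0.5,1,0,0,0,0,75, 0.2,0.8,0,0,0,0,75, 0,0,13.5,0,0,0,75, 0,0,13.5,0,0,0,75, 0,0,13.5,0,0,0,75, 0,0,13,0,0,0,75, 0,0,13,0,0,0,75, 0,0,12,0,0,0,75]' 80
python3 -m inch '[0,0,0,0,0,0,60, 0,0,0,0,0,0,45, 0,0,0,0,0,0,40, 0,0,0,0,0,0,36, 0,0,0,0,0,0,30, 0,0,0,0,0,0,25, 0,0,0,0,0,0,25, 0,0,0,0,0,0,25]' 80
```

```text
time: 17.85
tool_pos: [0.4825, -0.0474, 0.0409]
tcp_rot: [-2.697, -1.609, 0.002]
wrist_force: [-0.4, 0.6, -0.1]
width: 0.875
grip_force: 0.0
time: 18.65
tool_pos: [0.484, -0.0476, 0.0437]
tcp_rot: [2.697, 1.609, 0.002]
wrist_force: [-0.3, 0.1, 6.1]
width: 0.38
grip_force: 79.1
```

```bash
cat >> h.py <<'E'
def nip(O,s,g=.0437):
    nz=np.array([-np.sin(.44),0,np.cos(.44)]);f=np.array([-.012,0,.065])
    return T(*O,f+nz*(s+g))[0], down(O[2]+np.pi/2,.44,O[2])
E
python3 - <<'E'
from h import *
def cr(lst,u0,v0,off=0): return np.array([[u0+(a-off+.5)/8-.5,v0+(b+.5)/8-.5] for a,b in lst])
oc=cr([(548,48),(748,148),(638,375),(433,272)],330,200,400); stip=cr([(535,45)],322,265,400)
oL=lambda h:np.array([[.05,.045,h],[.05,-.045,h],[-.05,-.045,h],[-.05,.045,h]])
nz=np.array([-np.sin(.44),0,np.cos(.44)]);tip=np.array([-.012,0,.065])+.034*nz
# block top corners: left-front (520,213), right-front (643,277) ; side: block front-top corner (570,238), plate front corner (515,412)
f=lambda v:np.r_[(proj("top",T(*v[:3],oL(v[3])))-oc).ravel(),(proj("side",T(*v[:3],tip))-stip).ravel(),(proj("side",T(*v[:3],oL(v[3])[3]))-cr([(510,415)],322,265,400)).ravel()*0,(v[3]-.008)*300]
o=LS(f,[.6,-.2,-.4,.008]);print(o.x,np.round(o.fun,2))
O=o.x[:3]
def tocrop(n,X,u0,v0,off): return (np.round((proj(n,T(*O,X))-[u0,v0]+.5)*8+[off,0]))
print("tip in cropA",tocrop("top",tip,330,200,400),"sleeve top ctr",tocrop("top",tip-.02*nz,330,200,400),"foot",tocrop("top",tip-.034*nz,330,200,400))
print("cropB tip,sleeve,foot",tocrop("side",tip,322,265,400),tocrop("side",tip-.02*nz,322,265,400),tocrop("side",tip-.034*nz,322,265,400))
print("plate corners B",tocrop("side",oL(.007),322,265,400).tolist())
p=sensors.read_state()["tool_pos"];r0=R.from_rotvec(sensors.read_state()["tcp_rot"])
P1,R1=nip(O,.065);print(P1,O.tolist())
plan([(p+[0,0,.13],r0,5),(P1+[0,0,.01],R1,9),(P1,R1,2)],25)
E
```

```text
[ 0.50073097 -0.23893124 -0.49128864  0.0078879 ] [-0.41 -0.07  0.07  0.24 -0.01 -0.3  -0.03 -0.46 -0.11  0.79 -0.   -0.
 -0.03]
tip in cropA [[592. 235.]] sleeve top ctr [[595. 222.]] foot [[598. 214.]]
cropB tip,sleeve,foot [[535.  52.]] [[560.  97.]] [[578. 129.]]
plate corners B [[703.0, 150.0], [833.0, 343.0], [504.0, 417.0], [394.0, 214.0]]
[ 0.4493267  -0.21142767  0.16334651] [0.5007309740238965, -0.23893124330413518, -0.49128863960474944]
0,0,-26,0,0,0,25,  0,0.1,-26,0,0,0,25,  0,0,-26,0,0,0,25,  0,0.1,-26,0,0,0,25,  0.1,0,-26,0,0,0,25,  -17.9,5.3,0,-2.8,0,0,25,  -17.8,5.2,0.3,-2.8,0,0,25,  -17.9,5.2,0.5,-2.8,0,0,25 

-17.8,5.2,0.8,-2.8,0,0,25,  -17.9,5.2,1.1,-2.8,0,0,25,  -17.8,5.1,1.3,-2.8,0,-0.1,25,  -17.9,5,1.6,-2.8,0,0,25,  -17.9,4.9,1.8,-2.8,0,-0.1,25,  -17.8,4.7,2,-2.7,0,0,25,  0,-2.1,4.5,0,0,0,25,  0,-2.1,4.5,0,0,0,25
```

```bash
python3 -m inch '[0,0,-26,0,0,0,25, 0,0,-26,0,0,0,25, 0,0,-26,0,0,0,25, 0,0,-26,0,0,0,25, 0,0,-26,0,0,0,25, -18,5,0,-2.8,0,0,25, -18,5,0.5,-2.8,0,0,25, -18,5,0.5,-2.8,0,0,25]'
python3 -m inch '[-18,5,1,-2.8,0,0,25, -18,5,1,-2.8,0,0,25, -18,5,1,-2.8,0,0,25, -18,5,1.5,-2.8,0,0,25, -18,5,2,-2.8,0,0,25, -17.5,4.5,2,-2.8,0,0,25, 0,-2,4,0,0,0,25, 0,0,0,0,0,0,25]'
python3 - <<'E'
from h import *
O=(.5007,-.2389,-.4913)
P1,R1=nip(O,.065);s=sensors.read_state();p=s["tool_pos"];r=R.from_rotvec(s["tcp_rot"]);print("pos err in tool",R1.inv().apply(P1-p)*1e3,"rot err deg",np.degrees((r.inv()*R1).as_rotvec()))
S=viewer.read_camera("side");Tp=viewer.read_camera("top")
m=p+r.apply([0,0,.0437]);print("mouth px side",proj("side",m),"dial",proj("side",p+r.apply([0,0,-.041])), "tip", proj("side",nip(O,.034,0)[0]),"top mouth",proj("top",m),"tip",proj("top",nip(O,.034,0)[0]))
a=cv2.resize(S[225:325,300:400,::-1],None,fx=6,fy=6,interpolation=cv2.INTER_CUBIC);b=cv2.resize(Tp[190:265,325:358,::-1],None,fx=6,fy=6,interpolation=cv2.INTER_CUBIC)
b=cv2.copyMakeBorder(b,0,150,0,0,cv2.BORDER_CONSTANT);cv2.imwrite("pics/n1.png",np.hstack([a,b]))
E
```

```text
time: 19.45
tool_pos: [0.4701, -0.1025, 0.1719]
tcp_rot: [2.586, 1.544, 0.114]
wrist_force: [0.2, 0.6, -1.9]
width: 0.378
grip_force: 79.9
time: 20.25
tool_pos: [0.4451, -0.2107, 0.1657]
tcp_rot: [2.363, 1.408, 0.312]
wrist_force: [0.2, 0.5, -3.0]
width: 0.379
grip_force: 79.7
pos err in tool [1.39586997 2.64592054 3.80363338] rot err deg [-0.23053745  0.09980761 -0.26416141]
mouth px side [[331.63441146 261.79592654]] dial [[316.59536421 235.07762287]] tip [[338.30625783 270.97891309]] top mouth [[352.73230961 232.75044294]] tip [[353.49496621 228.87424493]]
```

View pics/n1.png

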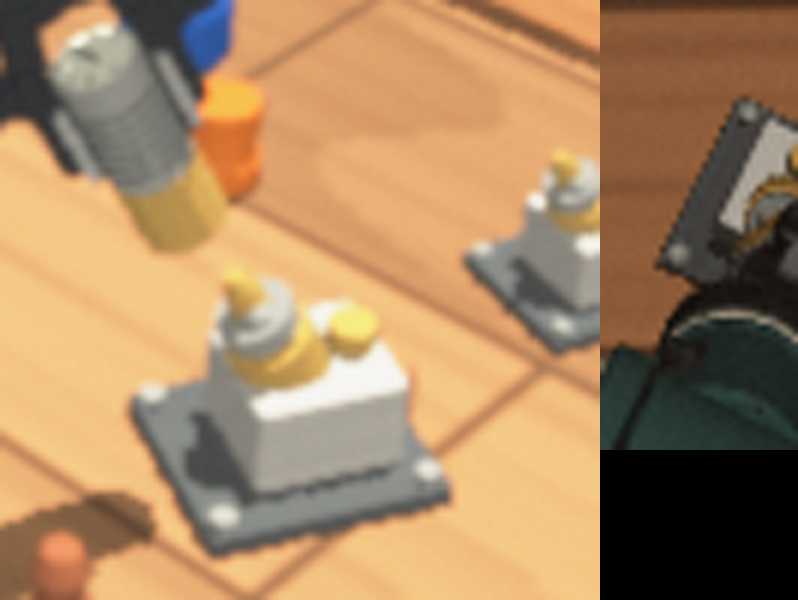

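The gauge mouth is near (185,231) in the crop and the nipple tip near (236,272). Both are near their predictions, but the offset needs a finer check. I'll correct the small residual and overlay the model.

```bash
python3 -m inch '[0.5,0.9,0,0,0,0,25, 0.5,0.9,0,0,0,0,25, 0.4,0.8,0,0,0,0,25, 0,0,0,-0.2,0.1,-0.3,25, 0,0,0,0,0,0,25, 0,0,0,0,0,0,25, 0,0,0,0,0,0,25, 0,0,0,0,0,0,25]'
python3 - <<'E'
from h import *
O=(.5007,-.2389,-.4913)
P1,R1=nip(O,.065);s=sensors.read_state();p=s["tool_pos"];r=R.from_rotvec(s["tcp_rot"]);print("pos err in tool",R1.inv().apply(P1-p)*1e3,"rot err deg",np.degrees((r.inv()*R1).as_rotvec()))
S=np.mean([viewer.read_camera("side").astype(float) for _ in range(3)],0).astype(np.uint8);np.save("pics/s5.npy",S)
k=10;u0,v0=302,225
I=cv2.resize(S[v0:v0+60,u0:u0+60,::-1],None,fx=k,fy=k,interpolation=cv2.INTER_CUBIC)
def circ(c,Rm,rad,col):
    a=np.linspace(0,2*np.pi,25);X=c+Rm.apply(np.c_[rad*np.cos(a),rad*np.sin(a),0*a]);q=((proj("side",X)-[u0,v0]+.5)*k).astype(np.int32)
    cv2.polylines(I,[q],True,col,1)
circ(p+r.apply([0,0,.0437]),r,.017,(0,0,255));circ(p+r.apply([0,0,.0117]),r,.017,(0,0,255));circ(p+r.apply([0,0,-.0413]),r,.017,(0,0,255))
for s_,rad in((.034,.0035),(.014,.016),(.025,.0075)): circ(nip(O,s_,0)[0],R1,rad,(255,0,0))
cv2.imwrite("pics/n2.png",I)
E
```

```text
time: 21.15
tool_pos: [0.4494, -0.2112, 0.1686]
tcp_rot: [2.352, 1.412, 0.317]
wrist_force: [0.2, 0.2, -1.8]
width: 0.377
grip_force: 79.7
pos err in tool [-0.17145403 -2.20988967  4.74918632] rot err deg [ 0.18670294 -0.01138268  0.1122084 ]
```

View pics/n2.png

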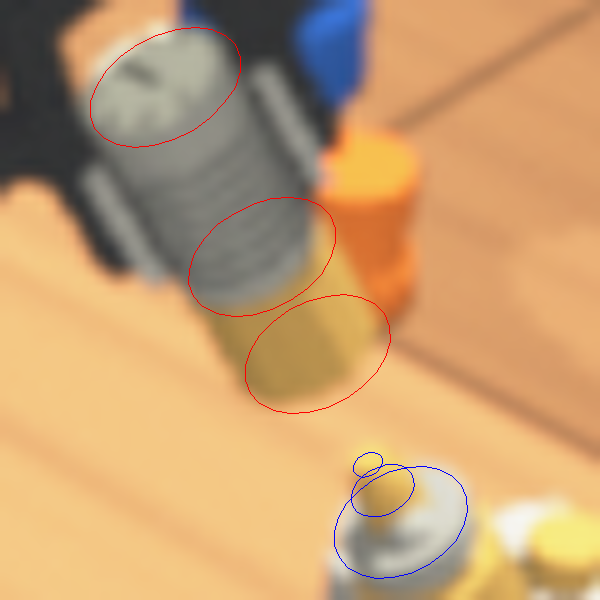

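Overlay: the real gauge axis runs from the dial (157,85) through the mouth (311,352). Extended, it passes through the real nipple tip (371,455) and sleeve centre (408,521), so the side view is aligned. I advance along the axis.

```bash
cat > chk.py <<'E'
from h import *
O=(.5007,-.2389,-.4913)
P1,R1=nip(O,0);s=sensors.read_state();p=s["tool_pos"];r=R.from_rotvec(s["tcp_rot"]);print("t",s["time"],"err tool mm",R1.inv().apply(P1-p)*1e3,"rot",np.degrees((r.inv()*R1).as_rotvec()),"F tool",r.inv().apply(s["wrist_force"]),"M",r.inv().apply(s["torque"]))
E
python3 -m inch '[0.3,0,4,0,0,0,25, 0,0,5,0,0,0,25, 0,0,5,0,0,0,25, 0,0,5,0,0,0,25, 0,0,5,0,0,0,25, 0,0,5,0,0,0,25, 0,0,4,0,0,0,25, 0,0,0,0,0,0,25]'; python3 chk.py
```

```text
time: 22.1
tool_pos: [0.4618, -0.2175, 0.1379]
tcp_rot: [2.353, 1.413, 0.317]
wrist_force: [0.6, -0.0, -2.2]
width: 0.381
grip_force: 79.7
t 22.1 err tool mm [-0.50994898 -1.72019165 36.05871983] rot [ 0.10863982 -0.01295654  0.11634913] F tool [ 0.24519051 -0.45830713  2.17946234] M [0.41680639 0.01752736 0.01701336]
```

```bash
python3 -m inch '[0,0.3,2,0,0,0,25, 0,0,2,0,0,0,25, 0,0,2,0,0,0,25, 0,0,2,0,0,0,25, 0,0,2,0,0,0,25, 0,0,2,0,0,0,25, 0,0,2,0,0,0,25, 0,0,0,0,0,0,25]'; python3 chk.py
python3 - <<'E'
from h import *
S=np.mean([viewer.read_camera("side").astype(float) for _ in range(3)],0).astype(np.uint8)
cv2.imwrite("pics/n3.png",cv2.resize(S[225:300,302:377,::-1],None,fx=8,fy=8,interpolation=cv2.INTER_CUBIC))
E
```

```text
time: 22.9
tool_pos: [0.4674, -0.2205, 0.1258]
tcp_rot: [2.353, 1.413, 0.317]
wrist_force: [0.2, 1.3, -2.2]
width: 0.377
grip_force: 79.7
t 22.9 err tool mm [-0.53473931 -2.38914059 22.43060903] rot [ 0.15205944 -0.0137995   0.11839639] F tool [ 1.19397413 -1.34417483  1.82134039] M [ 0.3679316 -0.0682324  0.03751  ]
```

View pics/n3.png

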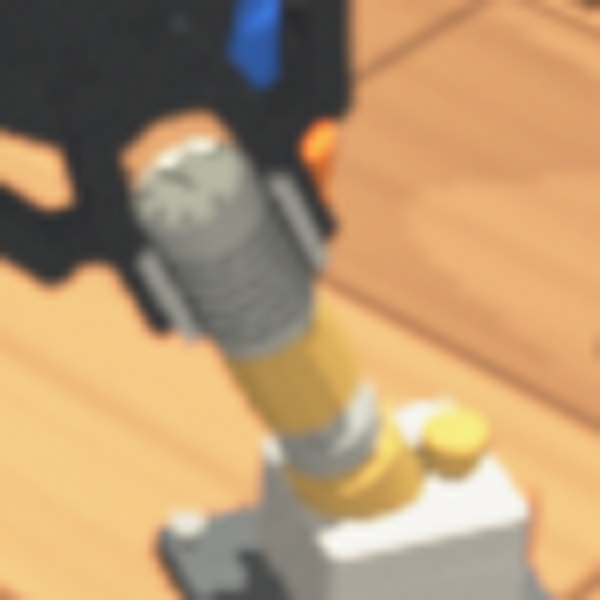

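The mouth (≈(315,410)) is over the nose and coaxial with the sleeve. I press on slowly.

```bash
python3 -m inch '[0,0,1,0,0,0,25, 0,0,1,0,0,0,25, 0,0,1,0,0,0,25, 0,0,1,0,0,0,25, 0,0,1,0,0,0,25, 0,0,1,0,0,0,25, 0,0,0,0,0,0,25, 0,0,0,0,0,0,25]'; python3 chk.py
python3 -m inch '[0,0,1,0,0,0,25, 0,0,1,0,0,0,25, 0,0,1,0,0,0,25, 0,0,1,0,0,0,25, 0,0,0,0,0,0,25, 0,0,0,0,0,0,25, 0,0,0,0,0,0,25, 0,0,0,0,0,0,25]'; python3 chk.py
```

```text
time: 23.85
tool_pos: [0.4698, -0.2218, 0.1208]
tcp_rot: [2.352, 1.413, 0.318]
wrist_force: [0.4, -0.5, -2.3]
width: 0.379
grip_force: 79.7
t 23.85 err tool mm [-0.53638868 -2.70200725 16.71043045] rot [ 0.18578773 -0.01482523  0.11488559] F tool [-0.26078274 -0.43699932  2.30513513] M [ 0.33466357  0.06014229 -0.02360824]
time: 24.65
tool_pos: [0.4715, -0.2228, 0.1175]
tcp_rot: [2.352, 1.412, 0.318]
wrist_force: [-3.6, -3.1, 1.5]
width: 0.38
grip_force: 80.1
t 24.65 err tool mm [-0.38866706 -3.05560242 12.85547164] rot [ 0.22136768 -0.0005067   0.12508901] F tool [-4.37669707 -0.897088   -2.0661505 ] M [ 0.33231736 -0.87639581 -0.00508145]
```

```bash
python3 -m inch '[-0.5,0,0,0,0,0,25, -0.5,0,0,0,0,0,25, -0.5,0,0,0,0,0,25, -0.3,0,0,0,0,0,25, 0,0,0,0,0,0,25, 0,0,0,0,0,0,25, 0,0,0,0,0,0,25, 0,0,0,0,0,0,25]'; python3 chk.py
python3 -m inch '[0,0,0.5,0,0,0,25, 0,0,0.5,0,0,0,25, 0,0,0.5,0,0,0,25, 0,0,0.5,0,0,0,25, 0,0,0,0,0,0,25, 0,0,0,0,0,0,25, 0,0,0,0,0,0,25, 0,0,0,0,0,0,25]'; python3 chk.py
```

```text
time: 25.45
tool_pos: [0.4707, -0.2241, 0.1173]
tcp_rot: [2.352, 1.412, 0.318]
wrist_force: [-1.0, 0.8, 1.6]
width: 0.382
grip_force: 80.1
t 25.45 err tool mm [ 1.13583868 -2.89749945 12.79458682] rot [ 0.20387315 -0.02425084  0.11725788] F tool [ 0.2370803  -0.48858756 -2.02996609] M [ 0.20495226  0.11732696 -0.02454369]
time: 26.25
tool_pos: [0.4714, -0.2246, 0.1155]
tcp_rot: [2.352, 1.412, 0.318]
wrist_force: [-1.9, 2.3, 3.8]
width: 0.38
grip_force: 80.5
t 26.25 err tool mm [ 1.21621869 -2.87577092 10.81099636] rot [ 0.2006354  -0.01818882  0.11671031] F tool [ 1.15027062 -0.88911435 -4.58307565] M [0.37206681 0.29830993 0.00678363]
```

```bash
for i in 1; do python3 -m inch '[0,0,0.7,0,0,0,25, 0,0,0.7,0,0,0,25, 0,0,0.7,0,0,0,25, 0,0,0.4,0,0,0,25, 0,0,0,0,0,0,25, 0,0,0,0,0,0,25, 0,0,0,0,0,0,25, 0,0,0,0,0,0,25]'; python3 chk.py
python3 -m inch '[0,0,0.7,0,0,0,25, 0,0,0.7,0,0,0,25, 0,0,0.7,0,0,0,25, 0,0,0.4,0,0,0,25, 0,0,0,0,0,0,25, 0,0,0,0,0,0,25, 0,0,0,0,0,0,25, 0,0,0,0,0,0,25]'; python3 chk.py; done
```

```text
time: 27.05
tool_pos: [0.4723, -0.2251, 0.1131]
tcp_rot: [2.352, 1.412, 0.318]
wrist_force: [1.9, 1.0, 2.0]
width: 0.382
grip_force: 80.6
t 27.05 err tool mm [ 1.23828182 -2.86008498  8.15071215] rot [ 0.20361873 -0.01685141  0.1142171 ] F tool [ 1.78171493  2.00674684 -1.31369443] M [-0.05616973  0.35947418 -0.03732994]
time: 27.85
tool_pos: [0.4733, -0.2256, 0.1109]
tcp_rot: [2.352, 1.412, 0.318]
wrist_force: [0.9, 1.0, 2.2]
width: 0.379
grip_force: 80.5
t 27.85 err tool mm [ 1.26061837 -2.87469984  5.72233418] rot [ 0.20336675 -0.01425503  0.11634767] F tool [ 1.31680021  1.24601152 -1.88895037] M [0.01841283 0.45208253 0.04539545]
```

The force dropped at about s = 8 mm, so the balls have passed. I keep going to the sleeve's stop.

```bash
python3 -m inch '[0,0,0.7,0,0,0,25, 0,0,0.7,0,0,0,25, 0,0,0.6,0,0,0,25, 0,0,0,0,0,0,25, 0,0,0,0,0,0,25, 0,0,0,0,0,0,25, 0,0,0,0,0,0,25, 0,0,0,0,0,0,25]'; python3 chk.py
python3 -m inch '[0,0,0.7,0,0,0,25, 0,0,0.7,0,0,0,25, 0,0,0.6,0,0,0,25, 0,0,0,0,0,0,25, 0,0,0,0,0,0,25, 0,0,0,0,0,0,25, 0,0,0,0,0,0,25, 0,0,0,0,0,0,25]'; python3 chk.py
```

```text
time: 28.65
tool_pos: [0.4739, -0.226, 0.1095]
tcp_rot: [2.352, 1.413, 0.317]
wrist_force: [-2.4, 3.5, 8.3]
width: 0.38
grip_force: 80.4
t 28.65 err tool mm [ 1.28182654 -2.92283589  4.10001349] rot [ 0.1892647  -0.0120361   0.11981512] F tool [ 1.98381682  0.18690357 -9.07783971] M [0.34680105 0.486829   0.01761447]
time: 29.45
tool_pos: [0.4746, -0.2263, 0.1082]
tcp_rot: [2.352, 1.413, 0.317]
wrist_force: [-7.8, 5.2, 13.9]
width: 0.381
grip_force: 81.9
t 29.45 err tool mm [ 1.24993595 -3.04043836  2.61763997] rot [ 0.17725884 -0.01360479  0.1223173 ] F tool [  0.94094685  -2.50937339 -16.59741597] M [0.73887186 0.46578856 0.02547576]
```

```bash
python3 - <<'E'
from h import *
S=viewer.read_camera("side")
a=cv2.resize(S[235:300,302:367,::-1],None,fx=6,fy=6,interpolation=cv2.INTER_CUBIC);b=cv2.resize(S[:,:,::-1],(400,300))
b=cv2.copyMakeBorder(b,0,90,0,0,cv2.BORDER_CONSTANT);cv2.imwrite("pics/n4.png",np.hstack([a,b]))
E
python3 chk.py
```

```text
t 29.5 err tool mm [ 1.23244457 -3.02801111  2.608535  ] rot [ 0.17562973 -0.01421224  0.12693147] F tool [  1.05964003  -2.47054002 -17.04642665] M [0.73954175 0.43484099 0.00428836]
```

View pics/n4.png

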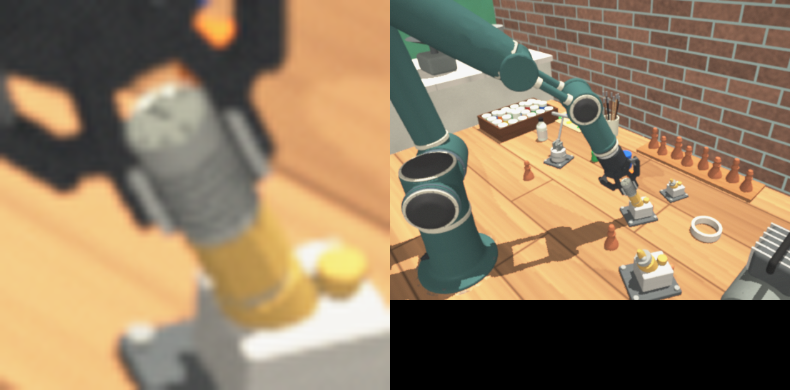

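The gauge is coaxial and seated: only a thin line of the sleeve shows, at (260,300). The lever is at rest and the bystanders are undisturbed. The axial push is about 19 N, which is more than the 12 N the spring gives at its stop, so the gauge is fully home.

```bash
python3 -c "
from workcell import job
print(job.finish_job())"
```

```text
the job is handed in; nothing more can be done
None
```

I pulled the purge lever to its stop and eased it slowly back to rest, then snapped the gauge onto the middle-sized outlet's nipple; at hand-in, after about 30 s, the arm was still gripping it and pressing it down with about 19 N.

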